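Clear the mould plate, rack its stamp bars by length and scrape it down

TASK

Clear the stamp bars off the sprung mould plate, laying each one studs up and fully down in a lane of its own length in the storage rack (long bars in the row of long lanes, short ones in the row of short lanes). Then take the hand scraper, set it square across the plate at the end away from the crumb gutter, and scrape the whole plate in one straight stroke to the gutter end, pressing steadily so that the plate stays sunk by about 8 mm all along and never reaches its bottom stop. Stand the scraper back on its rest pad, lengthwise as it stood, and leave everything else on the bench where it is.

Things in the scene. Friction and masses are not known exactly. Their poses are not given: they have to be found in the camera images.
- long_1: Long stamp bar, lying studs up on the plate across its length at the start: plain aluminium bar 150 mm long (its x), 26 mm wide (y), 28 mm high, with a row of 5 small white studs (18 mm across, 6 mm high) on top. Origin: centre of its underside, z up; either end may face either way. 100 g or so. May be absent (None).
- long_2: Long stamp bar, lying studs up on the plate across its length at the start: plain aluminium bar 150 mm long (its x), 26 mm wide (y), 28 mm high, with a row of 5 small white studs (18 mm across, 6 mm high) on top. Origin: centre of its underside, z up; either end may face either way. 100 g or so. May be absent (None).
- short_1: Short stamp bar, lying studs up on the plate across its length at the start: plain aluminium bar 100 mm long (its x), 26 mm wide (y), 28 mm high, with a row of 3 small white studs (18 mm across, 6 mm high) on top. Origin: centre of its underside, z up; either end may face either way. 70 g or so. May be absent (None).
- short_2: Short stamp bar, lying studs up on the plate across its length at the start: plain aluminium bar 100 mm long (its x), 26 mm wide (y), 28 mm high, with a row of 3 small white studs (18 mm across, 6 mm high) on top. Origin: centre of its underside, z up; either end may face either way. 70 g or so. May be absent (None).
- short_3: Short stamp bar, lying studs up on the plate across its length at the start: plain aluminium bar 100 mm long (its x), 26 mm wide (y), 28 mm high, with a row of 3 small white studs (18 mm across, 6 mm high) on top. Origin: centre of its underside, z up; either end may face either way. 70 g or so. May be absent (None).
- bed: Fixed stand under the sprung mould plate: a smooth bare dark steel plate 150 mm wide (x) by 320 mm long (y), centred over the origin (centre of the stand's underside, on the table); its top is 45 mm above the origin when free. A small open crumb gutter (22 mm high, y -167 to -227 mm) stands at its -y end. z up.
- plate_top (a point): Centre of the mould plate's top face; it goes down with the plate. Axes as the bed's.
- plate (a joint): How far the mould plate is pushed down, m: 0 free (up against its stop), 0.020 at the bottom stop. It moves straight down without tilting; it starts to sink at about 8 N on it and sinks a further 1 mm for every 0.7 N (so 3 mm at 10 N, 8 mm at 13 N, 14 mm at 17 N, scraper's own 2 N included).
- rack: Fixed white rack with grey lane floors, 324 (x) by 184 mm (y), origin at the centre of its underside, z up. Six sunk lanes along x, 36 mm wide, in two rows of three: 162 mm long in the long row (+x half), 112 mm in the short row (-x half). Lane centres at y = -62, 0, +62 mm in both rows. Lane floors 6 mm above the origin; walls 10 mm above the floors. A bar lies in its lane along x.
- row_long (a point): Centre of the floor of the middle lane of the long row (69 mm to +x of the rack's origin); axes as the rack's.
- row_short (a point): Centre of the floor of the middle lane of the short row (94 mm to -x of the rack's origin); axes as the rack's.
- scraper: Loose hand scraper standing on its flat sole: white sole 150 mm (x) by 45 mm (y) by 16 mm thick, with an upright grey grip rib on top, 90 mm (x) by 22 mm (y), from 16 to 77 mm above the sole's underside, to be pinched across y. Origin: centre of the sole's underside, z up. About 220 g.
- pad: Fixed black rubber rest pad of the scraper, 190 mm (x) by 75 mm (y), 4 mm thick, origin at the centre of its underside.
- jar: Bystander: closed amber glass jar, 68 mm across, 100 mm high.
- beaker: Bystander: open steel beaker, 76 mm across, 100 mm high.
- spatula: Bystander: spatula, about 300 mm long, lying flat between the plate and the robot.
- sweet_tray: Bystander: small white tray of amber sweets, 160 x 110 x 30 mm.
- weight: Bystander: brass weight, 44 mm across, 45 mm high.
- gauge_block: Bystander: dark steel block, 60 x 40 x 30 mm.

How it is judged:
On the way, in this order (a step that is already met when the one before it is completed fails the run):
1. every bar present lies fully down in a lane of its own row (x of long_1 in the frame of row_long between -0.012 and 0.012 m and y of long_1 in the frame of row_long between -0.075 and 0.075 m and z of long_1 in the frame of row_long between -0.005 and 0.005 m and angle between each of long_1, long_2, short_1, short_2, short_3's own z axis and vertical below 0.12 rad and x of long_2 in the frame of row_long between -0.012 and 0.012 m and y of long_2 in the frame of row_long between -0.075 and 0.075 m and z of long_2 in the frame of row_long between -0.005 and 0.005 m and x of short_1 in the frame of row_short between -0.012 and 0.012 m and y of short_1 in the frame of row_short between -0.075 and 0.075 m and z of short_1 in the frame of row_short between -0.005 and 0.005 m and x of short_2 in the frame of row_short between -0.012 and 0.012 m and y of short_2 in the frame of row_short between -0.075 and 0.075 m and z of short_2 in the frame of row_short between -0.005 and 0.005 m and x of short_3 in the frame of row_short between -0.012 and 0.012 m and y of short_3 in the frame of row_short between -0.075 and 0.075 m and z of short_3 in the frame of row_short between -0.005 and 0.005 m), for 0.2 s.
2. scraper pressed on the plate, square across it, at the end away from the gutter (plate 3 to 14 mm down) (value of joint plate between 0.003 and 0.014 m and contact force between scraper and bed above 2 N and angle between the x axis of scraper and the x axis of bed, either way round below 0.15 rad and x of scraper in the frame of bed between -0.015 and 0.015 m and y of scraper in the frame of bed above 0.11 m), for 0.1 s.
3. still pressed, a third of the way along (value of joint plate between 0.003 and 0.014 m and contact force between scraper and bed above 2 N and angle between the x axis of scraper and the x axis of bed, either way round below 0.15 rad and x of scraper in the frame of bed between -0.015 and 0.015 m and y of scraper in the frame of bed between 0.03 and 0.07 m), for 0.1 s.
4. still pressed at the middle (value of joint plate between 0.003 and 0.014 m and contact force between scraper and bed above 2 N and angle between the x axis of scraper and the x axis of bed, either way round below 0.15 rad and x of scraper in the frame of bed between -0.015 and 0.015 m and y of scraper in the frame of bed between -0.02 and 0.02 m), for 0.1 s.
5. still pressed two thirds along (value of joint plate between 0.003 and 0.014 m and contact force between scraper and bed above 2 N and angle between the x axis of scraper and the x axis of bed, either way round below 0.15 rad and x of scraper in the frame of bed between -0.015 and 0.015 m and y of scraper in the frame of bed between -0.07 and -0.03 m), for 0.1 s.
6. still pressed at the gutter end (value of joint plate between 0.003 and 0.014 m and contact force between scraper and bed above 2 N and angle between the x axis of scraper and the x axis of bed, either way round below 0.15 rad and x of scraper in the frame of bed between -0.015 and 0.015 m and y of scraper in the frame of bed below -0.11 m), for 0.1 s.
At the end, for the whole second after the job is handed in: Every bar present lies studs up on the floor of a lane of its own row (within 12 mm of the row's centre lengthwise, within 5 mm in height, tilt under 0.12 rad); the scraper stands upright on its pad, within 25 mm of the pad's centre and 0.25 rad of its length; all at rest and released (all of step 1 and linear speed of each of long_1, long_2, short_1, short_2, short_3, scraper below 0.02 m/s and horizontal distance between scraper and pad below 0.025 m and z of scraper in the frame of pad between 0 and 0.008 m and angle between scraper's own z axis and vertical below 0.1 rad and angle between the x axis of scraper and the x axis of pad, either way round below 0.25 rad); the robot touches nothing.
It fails at once if the plate is pushed to its bottom stop (over 18.5 mm down) (value of joint plate above 0.0185 m).
It fails at once if a bystander on the bench is disturbed (moved over 30 mm) (distance of any of jar, beaker, spatula, sweet_tray, weight, gauge_block from where it was at the start of the episode above 0.03 m).
Of long_1, long_2, short_1, short_2, short_3 only 3 to 5 are there at a start; the rules pass over those that are not, and their reading is None.
At some moment in a run one of scraper may be knocked a few centimetres aside while the robot is not near it.
Once in a run the grip may slacken for a moment while it holds something.
It also fails if it takes over 210 s, if anything falls off the work surface, if the arm or the gripper's body presses on something with over 40 N, if the wrist force passes 120 N, or if a joint passes its speed limit or range.

ROBOT

A 6-joint arm with a two-finger parallel gripper is mounted at the origin on the work surface. World frame = base frame: x ahead of the robot, y to its left, z up, the work surface at z = 0. Lengths are in m, angles in rad, forces in N, time in s.
With the tool pointing down it reaches from about 0.35 to 0.775 m from the base axis. Payload 7.3 kg.
Tool frame: the origin (TCP) lies at the very end of the fingers, on their centre line; the grasp point (between the pads) lies 19 mm behind it; z points along the fingers, y is the line along which they close (so a half turn about z gives the same grasp; the last joint's range is limited). The gripper opens to 92 mm and grips with 3 to 60 N. Pads are 19 mm wide; open, the fingers measure 130 mm over their backs; the gripper's body (75 mm by 190 mm) begins 47 mm behind the grasp point.
Start: joints at [0.954, 0.342, 1.524, -0, 1.275, -0.146], TCP at [0.238, 0.468, 0.227] pointing down, gripper open.
Joint ranges: [-2.53, 2.53], [-0.77, 2.02], [0.04, 2.7], [-1, 4.14], [0.28, 2.66], [-3.11, 3.11]. Speed limits (rad/s): [2.57, 2.57, 3.14, 3.14, 3.14, 3.14].

INTERFACE

Orientations are given as [roll, pitch, yaw] about the fixed x, y, z axes, in that order (R = Rz(yaw) Ry(pitch) Rx(roll)).
In Python, from cell import telemetry, eyes, job gives the robot as it stands.
- The arm moves only by the tool apply_moves, never from a script. Its arguments are lists of equal length, an entry for each row: "delta_pos": the shift along the world's x, y, z each as a share of 0.4 m, from -1 to 1, a list of three; "dr": the turn, a rotation vector about the world's x, y, z each as a share of 0.5 rad, from -1 to 1, a list of three; "jaw": the opening, from 0 (shut) to 1 (fully open). A call has 1 to 8 rows; each row is the pose to reach, as a shift and turn from the pose commanded when the call began; what a row does not reach only later rows make up. A row lasts 1/12 s, in which the tool goes at most 41.7 mm and 7.16 degrees, less where a joint would pass 70% of its speed; a pose out of reach is approached as far as the arm can. A call with a number of a shift or a turn outside -1 to 1 is refused whole. A call with a gripper value outside its range is refused whole. The fingers move at their own pace and stop on an object; "force" is the grip in N (left out, the last holds). Time passes only in rows, so rows that repeat a pose let the fingers close. It gives the time, the measured TCP pose, the force, the opening and the grip force at its end, in the units of the state.
- telemetry.observe(): the state, without advancing time (a new reading comes with each control period).
- eyes.read_camera(name): name is "scene" or "top" or "wrist"; returns the picture (400x640x3 uint8, red, green, blue); there is no depth.
- eyes.camera_model(name): a dict with "vertical_fov" (degrees; the focal length in pixels is half the picture's height over the tangent of half this angle, whatever the lens; pixels are square), "cx", "cy" (the principal point, pixels), "rvec" (rotation vector, rad) and "tvec" (3), from world to camera coordinates, as OpenCV has them; the wrist camera has in their place "hand_eye" (4x4, takes a point from camera to tool coordinates, whose origin is the TCP and whose axes are the flange's). Camera axes: x right, y down, z forward; pixel columns grow to the right and rows downward; lengths in m; the calibration is good to about 2 mm. A picture is of the moment at which its call begins: read the wrist's pose just before it. camera_model takes no time and is no camera call.
- job.hand_in(): hands the job in; it is judged then, once.
The state is a dict: "time": time; "qpos": joint angles; "qvel": joint speeds; "joint_efforts": joint torques, N m; "tool_pos": TCP position; "tool_rot": TCP orientation; "contact_force": force on the tool from outside, world axes, zero at the start; "torque": the same for the moment, N m; "opening": finger opening in m; "grip_force": force on a finger pad.
Only numpy, scipy, OpenCV 4.12 (cv2) and the standard library are available. Lean on these libraries where they do the work, as an engineer would, in place of code of your own. Each camera call takes 0.05 s, during which the arm holds its last target. There are 200 camera calls.

## Working session

There is one attempt and no reset: what is moved stays moved. The work goes in short steps, Python scripts to look and compute and a tool call to move; the robot and the scene stay as the last step left them, time stands still between calls to the robot, and variables do not carry over. Pictures are saved under pics/ and viewed, at most 14 in all, crops included, and the job is handed in when it is done.

Besides the shell and the picture viewer there is one more tool, called after "Call:" as name(argument=value, ...) on one line, values as JSON. apply_moves: Moves the arm, as the interface text tells. Its arguments: {"type":"object","properties":{"delta_pos":{"type":"array"},"dr":{"type":"array"},"jaw":{"type":"array"},"force":{"type":"number"}},"required":["delta_pos","dr","jaw"]}

```bash
ls; mkdir -p pics
python3 - <<'E'
from cell import telemetry, eyes, job
import cv2,numpy as np
print(telemetry.observe())
for n in ["scene","top","wrist"]:
    print(n,eyes.camera_model(n))
    cv2.imwrite(f"pics/{n}0.png",eyes.read_camera(n)[:,:,::-1])
E
```

```text
pics
{'time': 0.0, 'qpos': array([ 9.53975408e-01,  3.42722645e-01,  1.52502551e+00, -2.57924482e-05,
        1.27539671e+00, -1.46013868e-01]), 'qvel': array([ 0.00029548,  0.00030841, -0.00026618, -0.00161662,  0.00033355,
       -0.00015529]), 'joint_efforts': array([-1.45336493e-03, -4.31239522e+01, -2.44216633e+01,  7.17455777e-02,
        5.59667917e-02, -8.70640656e-05]), 'tool_pos': array([0.23789578, 0.46754475, 0.22604204]), 'tool_rot': array([-3.14005337e+00, -2.01438659e-04,  2.67079298e+00]), 'contact_force': array([ 0.23668241,  0.44347081, -0.47850903]), 'torque': array([-0.00035405,  0.02113928, -0.01197344]), 'grip_force': 0.0, 'opening': 0.09172701999498915}
scene {'vertical_fov': 50.14411789312123, 'cx': 321.68350979777927, 'cy': 191.1306740682738, 'rvec': array([ 2.18028577,  1.37929893, -0.42930557]), 'tvec': array([-0.22982066, -0.38351928,  1.38490023])}
top {'vertical_fov': 47.61520459715507, 'cx': 324.0090734994929, 'cy': 199.46427170302815, 'rvec': array([ 2.15121199, -2.12728141,  0.20339756]), 'tvec': array([-0.04977162,  0.58419576,  1.1472502 ])}
wrist {'vertical_fov': 65.91563027653704, 'cx': 312.9497923660013, 'cy': 197.4193731989091, 'hand_eye': array([[-1.82010400e-04, -9.52612136e-01, -3.04187582e-01,
         8.19028936e-02],
       [ 9.99999943e-01, -2.59794611e-04,  2.15239259e-04,
        -1.87086814e-04],
       [-2.84065825e-04, -3.04187525e-01,  9.52612129e-01,
        -1.59042462e-01],
       [ 0.00000000e+00,  0.00000000e+00,  0.00000000e+00,
         1.00000000e+00]])}
```

View pics/top0.png

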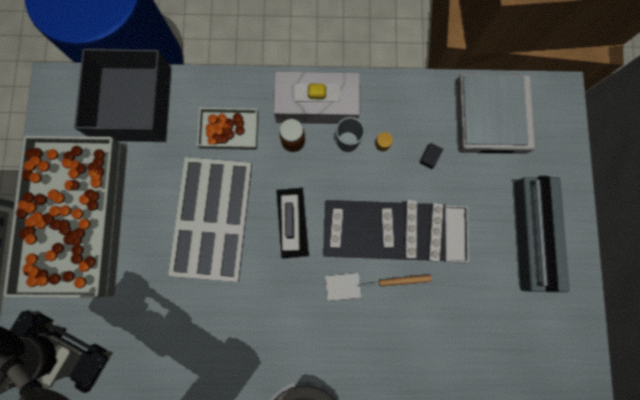

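View pics/scene0.png

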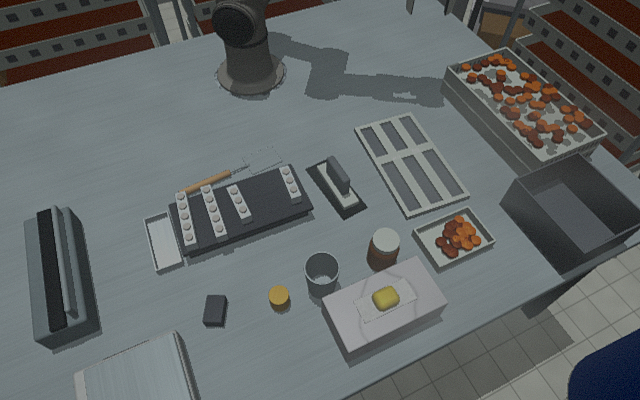

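The top view has image up = +x and right = −y. Four bars are on the plate: shorts at about (336,228) and (387,228), longs at (411,230) and (436,231). The gutter is at (456,233), the scraper on its pad at (290,222), and the rack at (210,218) with the long lanes in its upper (+x) half. The scene view agrees.

```bash
cat > h.py <<'E'
from cell import telemetry, eyes, job
import cv2,numpy as np
from scipy.spatial.transform import Rotation as R
def cam(n,st=None):
    m=eyes.camera_model(n); f=200/np.tan(np.radians(m["vertical_fov"])/2)
    K=np.array([[f,0,m["cx"]],[0,f,m["cy"]],[0,0,1]])
    if "rvec" in m:
        Rw=R.from_rotvec(m["rvec"]).as_matrix(); return K,Rw.T,-Rw.T@m["tvec"]
    T=np.eye(4);T[:3,:3]=R.from_euler("xyz",st["tool_rot"]).as_matrix();T[:3,3]=st["tool_pos"]
    C=T@m["hand_eye"]; return K,C[:3,:3],C[:3,3]
def rays(c,uv):
    K,Rc,o=c; uv=np.atleast_2d(uv).astype(float)
    return (Rc@np.linalg.inv(K)@np.c_[uv,np.ones(len(uv))].T).T
def onto(c,uv,z):
    d=rays(c,uv); return c[2]+d*((z-c[2][2])/d[:,2])[:,None]
def proj(c,P):
    q=(np.atleast_2d(P)-c[2])@c[1]; q=q@c[0].T; return q[:,:2]/q[:,2:]
def tri(cs,uvs):
    A=np.zeros((3,3));b=np.zeros(3)
    for c,u in zip(cs,uvs):
        d=rays(c,u)[0];d/=np.linalg.norm(d);M=np.eye(3)-np.outer(d,d);A+=M;b+=M@c[2]
    return np.linalg.solve(A,b)
def blobs(img,lo,hi,box,amin):
    g=cv2.inRange(img,np.array(lo),np.array(hi)); m=np.zeros_like(g);x0,y0,x1,y1=box;m[y0:y1,x0:x1]=g[y0:y1,x0:x1]
    cs,_=cv2.findContours(m,cv2.RETR_LIST,cv2.CHAIN_APPROX_NONE)
    return [(cv2.contourArea(k),cv2.minAreaRect(k)) for k in cs if cv2.contourArea(k)>amin]
def snap(tag):
    st=telemetry.observe(); im=eyes.read_camera("wrist")
    cv2.imwrite(f"pics/{tag}.png",im[:,:,::-1]); np.savez(f"pics/{tag}.npz",im=im,pos=st["tool_pos"],rot=st["tool_rot"])
    return im,cam("wrist",dict(tool_pos=st["tool_pos"],tool_rot=st["tool_rot"]))
def load(tag):
    d=np.load(f"pics/{tag}.npz"); return d["im"],cam("wrist",dict(tool_pos=d["pos"],tool_rot=d["rot"]))
E
python3 - <<'E'
from h import *
c=cam("top"); s=cam("scene")
for n,u,v in [("bars",336,228),("b",387,228),("b",411,230),("b",436,231),("plate L",325,230),("gutter R",468,233)]: print(n,onto(c,[u,v],.075).round(3))
for n,u in [("scr",(290,222)),("rack",(210,218)),("rackUL",(187,158)),("rackUR",(251,163)),("rackLR",(239,280)),("rackLL",(170,275)),("jar",(291,134)),("spat",(345,287)),("spat2",(430,279))]: print(n,onto(c,u,.016).round(3))
E
```

```text
bars [[ 0.507 -0.074  0.075]]
b [[ 0.508 -0.205  0.075]]
b [[ 0.504 -0.267  0.075]]
b [[ 0.502 -0.331  0.075]]
plate L [[ 0.501 -0.046  0.075]]
gutter R [[ 0.498 -0.414  0.075]]
scr [[0.528 0.047 0.016]]
rack [[0.536 0.262 0.016]]
rackUL [[0.702 0.334 0.016]]
rackUR [[0.69  0.158 0.016]]
rackLR [[0.373 0.178 0.016]]
rackLL [[0.384 0.359 0.016]]
jar [[0.775 0.05  0.016]]
spat [[ 0.357 -0.101  0.016]]
spat2 [[ 0.38  -0.327  0.016]]
```

Call:
apply_moves(delta_pos=[[0.53, -0.5, 0.2], [0.53, -0.5, 0.2], [0.53, -0.5, 0.2], [0.53, -0.5, 0.2], [0.53, -0.5, 0.2], [0.53, -0.5, 0.2], [0.53, -0.5, 0.2], [0.53, -0.5, 0.2]], dr=[[0, 0, 0.94], [0, 0, 0.94], [0, 0, 0.94], [0, 0, 0.94], [0, 0, 0.94], [0, 0, 0.94], [0, 0, 0.94], [0, 0, 0.94]], jaw=[0.5, 0.5, 0.5, 0.5, 0.5, 0.5, 0.5, 0.5])

```text
time: 0.82
tool_pos: [0.4524, 0.2653, 0.3076]
tool_rot: [-3.141, 0.001, 3.139]
contact_force: [0.8, 0.4, 0.3]
opening: 0.047
grip_force: 0.0
```

Run:
```python
from h import *
print(telemetry.observe()); snap("w1")
```

```text
{'time': 0.8167, 'qpos': array([ 3.84721929e-01,  2.90604482e-01,  1.37502945e+00, -8.13877710e-04,
        1.47484495e+00, -1.18339288e+00]), 'qvel': array([-0.5404119 ,  0.11882688, -0.3789559 ,  0.01961659,  0.27221939,
       -0.53077629]), 'joint_efforts': array([  1.81062497, -43.10848117, -24.69601929,  -0.15684442,
        -0.04722995,   0.3902311 ]), 'tool_pos': array([0.45238181, 0.26531567, 0.30755731]), 'tool_rot': array([-3.14126323e+00,  1.33728732e-03,  3.13898888e+00]), 'contact_force': array([0.78535411, 0.43438796, 0.27579574]), 'torque': array([0.0498332 , 0.00018825, 0.0039009 ]), 'grip_force': 0.0, 'opening': 0.046952928587749285}
```

Call:
apply_moves(delta_pos=[[0, -0.4, 0], [0, -0.4, 0], [0, -0.4, 0], [0, -0.4, 0], [0, -0.4, 0], [0, -0.4, 0]], dr=[[0, 0, 0], [0, 0, 0], [0, 0, 0], [0, 0, 0], [0, 0, 0], [0, 0, 0]], jaw=[0.5, 0.5, 0.5, 0.5, 0.5, 0.5])

```text
time: 1.37
tool_pos: [0.45, 0.1066, 0.3067]
tool_rot: [3.141, -0.0, 3.137]
contact_force: [-0.2, 0.4, -1.4]
opening: 0.046
grip_force: 0.0
```

Run:
```python
from h import *
print(telemetry.observe()["tool_pos"]); snap("w2")
```

```text
[0.45003273 0.10663413 0.30666818]
```

Call:
apply_moves(delta_pos=[[0, -0.7, 0], [0, -0.7, 0], [0, -0.7, 0], [0, -0.7, 0], [0, -0.7, 0], [0, -0.7, 0], [0, -0.7, 0], [0, -0.7, 0]], dr=[[0, 0, 0], [0, 0, 0], [0, 0, 0], [0, 0, 0], [0, 0, 0], [0, 0, 0], [0, 0, 0], [0, 0, 0]], jaw=[0.5, 0.5, 0.5, 0.5, 0.5, 0.5, 0.5, 0.5])

```text
time: 2.08
tool_pos: [0.4507, -0.1756, 0.306]
tool_rot: [-3.14, -0.001, 3.138]
contact_force: [0.2, 1.0, -0.3]
opening: 0.046
grip_force: 0.0
```

Run:
```python
from h import *
print(telemetry.observe()); snap("w3")
a=[cv2.imread(f"pics/w{i}.png") for i in (1,2,3)]
cv2.imwrite("pics/w12.png",cv2.resize(np.vstack(a[:2]),None,fx=.75,fy=.75,interpolation=cv2.INTER_AREA))
```

```text
{'time': 2.0833, 'qpos': array([-5.29153448e-01,  2.12811578e-01,  1.48340002e+00, -1.31316125e-03,
        1.44541537e+00, -2.09627158e+00]), 'qvel': array([ 0.08195249, -0.02932631,  0.04434835,  0.04145172,  0.01627531,
        0.08633858]), 'joint_efforts': array([ -1.58584502, -37.4587512 , -26.28309667,  -0.28635951,
         0.07369909,  -0.76894205]), 'tool_pos': array([ 0.45072934, -0.17555344,  0.30598217]), 'tool_rot': array([-3.14048285e+00, -6.83317656e-04,  3.13807831e+00]), 'contact_force': array([ 0.15177231,  1.03862475, -0.25325737]), 'torque': array([ 0.11454787,  0.05848343, -0.00794432]), 'grip_force': 0.0, 'opening': 0.04603377888077684}
```

View pics/w12.png

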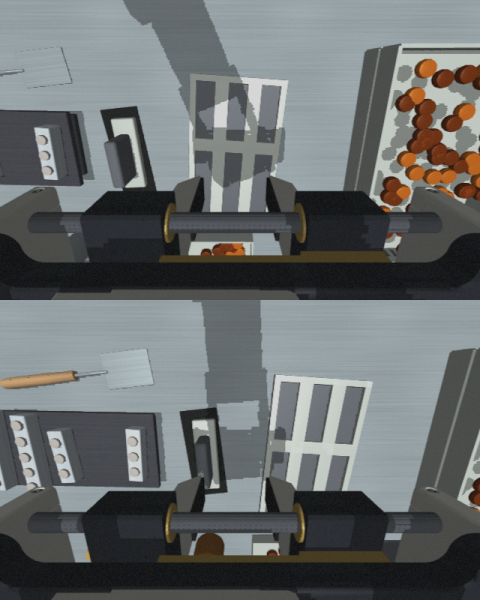

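View pics/w3.png

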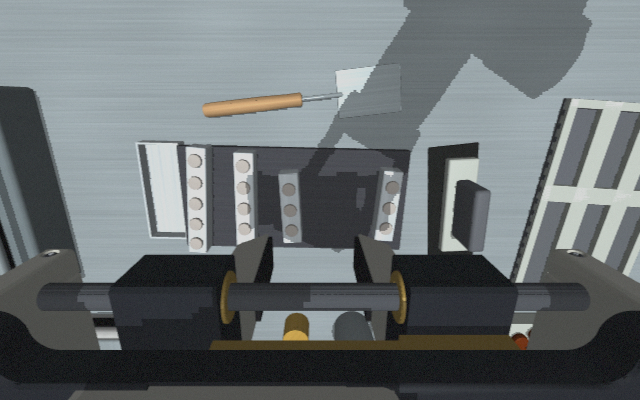

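The pair w1/w2 (scaled 0.75) shows the rack, scraper and part of the plate, with image up = −x and left = −y. w3 shows all four bars (studs in columns at x ≈ 195, 243, 290, 390, rows 155–243), the gutter at (163,190) and the scraper at (465,200). The gripper covers everything below row 250. Next: segment the bars in w3 and the top view and triangulate.

Run:
```python
from h import *
t=eyes.read_camera("top"); cv2.imwrite("pics/t1.png",t[:,:,::-1]); ct=cam("top")
w,cw=load("w3")
print("wrist samples",[w[v,u].tolist() for u,v in [(195,172),(195,161),(243,180),(290,200),(390,200),(340,180),(450,200),(470,220),(440,165)]])
print("top samples",[t[v,u].tolist() for u,v in [(336,228),(387,228),(411,230),(436,231),(360,230),(424,230),(424,215),(290,210),(288,222)]])
for nm,im,c,box,L in [("top",t,ct,(322,195,446,262),(95,)*3),("w",w,cw,(184,140,415,256),(125,)*3)]:
    for a,r in sorted(blobs(im,L,(255,)*3,box,60),key=lambda k:k[1][0][0]):
        p=onto(c,r[0],.076)[0]; print(nm,a,np.round(r[0],1),np.round(r[1],1),round(r[2],1),p.round(4))
```

```text
wrist samples [[219, 220, 219], [195, 191, 184], [216, 216, 216], [147, 155, 159], [141, 148, 153], [51, 54, 56], [203, 211, 204], [48, 49, 54], [37, 40, 40]]
top samples [[96, 91, 86], [65, 62, 60], [82, 79, 73], [119, 117, 109], [16, 19, 19], [97, 94, 88], [117, 112, 106], [74, 78, 80], [80, 82, 87]]
top 125.5 [326.1 212.8] [25.6 57.5] 31.5 [ 0.5455 -0.0485  0.076 ]
top 196.5 [336.1 222.1] [10.  28.9] 7.1 [ 0.5219 -0.0743  0.076 ]
top 87.5 [371.  197.5] [ 5. 22.] 90.0 [ 0.5871 -0.1647  0.076 ]
top 96.0 [397.6 204.4] [ 9.2 13.3] 33.7 [ 0.5698 -0.2335  0.076 ]
top 551.5 [427.  221.5] [48.9 14.2] 31.0 [ 0.5261 -0.3087  0.076 ]
w 2189.0 [209.5 200.5] [107.  51.] 90.0 [ 0.4966 -0.3138  0.076 ]
w 1596.0 [243.5 197.9] [92.1 20. ] 89.1 [ 0.4931 -0.2684  0.076 ]
w 637.0 [252.  143.5] [  7. 136.] 90.0 [ 0.4215 -0.2526  0.076 ]
w 149.0 [288.5 189. ] [13.4 13.4] 45.0 [ 0.4811 -0.2085  0.076 ]
w 1138.5 [289.6 207.7] [68.9 18.1] 86.6 [ 0.5071 -0.2077  0.076 ]
w 146.0 [290. 210.] [14.1 12.7] 45.0 [ 0.5104 -0.2073  0.076 ]
w 140.0 [291.  229.5] [13.4 13.4] 45.0 [ 0.5388 -0.2066  0.076 ]
w 516.0 [313. 251.] [ 8. 80.] 90.0 [ 0.5716 -0.1766  0.076 ]
w 167.5 [350.  143.5] [ 7. 32.] 90.0 [ 0.422  -0.1297  0.076 ]
w 74.5 [383.5 226. ] [ 7.8 12. ] 45.0 [ 0.534  -0.0803  0.076 ]
w 94.0 [385.7 207.3] [ 9.6 13.4] 5.2 [ 0.507  -0.0792  0.076 ]
w 1185.5 [388.2 206. ] [18.9 70.6] 8.7 [ 0.5051 -0.076   0.076 ]
w 161.0 [391.8 186.8] [13.4 14.1] 45.0 [ 0.4785 -0.0732  0.076 ]
w 949.5 [403.5 199.5] [107.  21.] 90.0 [ 0.4961 -0.0563  0.076 ]
```

Call:
apply_moves(delta_pos=[[0.25, -0.2, 0], [0.25, -0.2, 0], [0.25, -0.2, 0], [0.25, -0.2, 0], [0.25, -0.2, 0], [0.25, -0.2, 0]], dr=[[0, 0, 0], [0, 0, 0], [0, 0, 0], [0, 0, 0], [0, 0, 0], [0, 0, 0]], jaw=[0.5, 0.5, 0.5, 0.5, 0.5, 0.5])

```text
time: 2.68
tool_pos: [0.5505, -0.2497, 0.3062]
tool_rot: [3.14, -0.001, -3.14]
contact_force: [0.3, -0.1, -0.2]
opening: 0.0459
grip_force: 0.0
```

```bash
cat >> h.py <<'E'
def studs(im,box):
    x0,y0,x1,y1=box; g=cv2.resize(cv2.cvtColor(im[y0:y1,x0:x1],cv2.COLOR_RGB2GRAY),None,fx=4,fy=4,interpolation=cv2.INTER_CUBIC)
    h=cv2.HoughCircles(g,cv2.HOUGH_GRADIENT,1,40,param1=60,param2=14,minRadius=22,maxRadius=36)
    return [] if h is None else np.c_[h[0][:,:2]/4-.375+[x0,y0],h[0][:,2]/4]
E
python3 - <<'E'
from h import *
w3,c3=load("w3"); w4,c4=snap("w4")
for n,w,c,box in [("w3",w3,c3,(180,140,415,260)),("w4",w4,c4,(150,60,520,260))]:
    s=studs(w,box); o=w.copy()
    for u,v,r in s: cv2.circle(o,(int(round(u)),int(round(v))),int(r),(255,0,0),1)
    cv2.imwrite(f"pics/{n}s.png",o[:,:,::-1])
    P=onto(c,s[:,:2],.079)
    for i in np.lexsort((P[:,0],P[:,1].round(2))): print(n,s[i].round(1),P[i].round(4))
a=cv2.imread("pics/w3s.png")[130:260,130:530];b=cv2.imread("pics/w4s.png")[40:260,130:530]
cv2.imwrite("pics/s34.png",cv2.resize(np.vstack([a,b]),None,fx=1.7,fy=1.7))
E
```

```text
w3 [196.  244.2   7.7] [ 0.5591 -0.3381  0.079 ]
w3 [193.8 160.    6.9] [ 0.4416 -0.327   0.079 ]
w3 [193.2 184.    7.2] [ 0.473  -0.3315  0.079 ]
w3 [194.  205.2   8.6] [ 0.5021 -0.334   0.079 ]
w3 [195.8 223.8   6.4] [ 0.5286 -0.3348  0.079 ]
w3 [241.8 166.2   6.3] [ 0.4499 -0.2669  0.079 ]
w3 [243.  187.2   7.2] [ 0.4776 -0.2673  0.079 ]
w3 [243.  209.2   5.6] [ 0.508  -0.2695  0.079 ]
w3 [244.  228.2   6.6] [ 0.5354 -0.2701  0.079 ]
w3 [288.2 189.2   6.8] [ 0.4805 -0.2085  0.079 ]
w3 [289.8 209.8   7. ] [ 0.5089 -0.2073  0.079 ]
w3 [290.8 231.8   8. ] [ 0.5408 -0.2068  0.079 ]
w3 [388.8 208.2   6.9] [ 0.5073 -0.0758  0.079 ]
w3 [385.2 228.2   6.5] [ 0.5361 -0.0785  0.079 ]
w3 [392.5 188.    7.7] [ 0.4793 -0.0729  0.079 ]
w4 [229.2  71.    6.2] [ 0.4375 -0.3473  0.079 ]
w4 [244.5 149.8   7.4] [ 0.529  -0.3356  0.079 ]
w4 [243.8 172.5   7.4] [ 0.5581 -0.3385  0.079 ]
w4 [246.   75.8   7.2] [ 0.4426 -0.3282  0.079 ]
w4 [245.8 101.    7.5] [ 0.4707 -0.3303  0.079 ]
w4 [246.  126.5   7.2] [ 0.5005 -0.3319  0.079 ]
w4 [298.8  83.    7.7] [ 0.4504 -0.2667  0.079 ]
w4 [298.  108.    7.8] [ 0.4787 -0.2679  0.079 ]
w4 [297.2 132.    7.3] [ 0.5071 -0.2692  0.079 ]
w4 [296.  156.    6.5] [ 0.5368 -0.2712  0.079 ]
w4 [296.2 178.    6.8] [ 0.5653 -0.2713  0.079 ]
w4 [346.8 111.    6.9] [ 0.482  -0.2091  0.079 ]
w4 [347.  134.8   7.5] [ 0.5103 -0.2078  0.079 ]
w4 [346.5 158.    6.8] [ 0.5393 -0.2075  0.079 ]
w4 [449.  155.5   7.2] [ 0.5359 -0.0783  0.079 ]
w4 [459.2 109.    6.6] [ 0.4795 -0.0736  0.079 ]
w4 [455.  133.8   7.2] [ 0.5089 -0.0745  0.079 ]
```

View pics/s34.png

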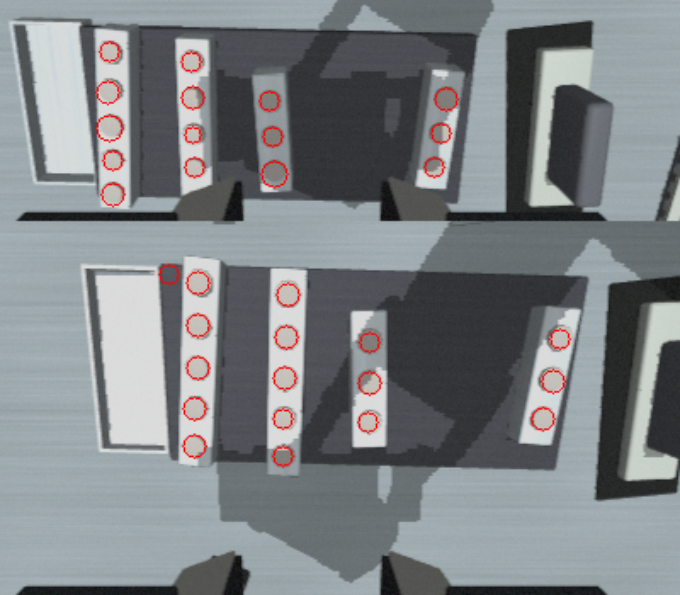

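All studs were found in both views apart from one stud of the second long bar, plus one false hit by the gutter (w4 170,272 in the crop). Cast onto z = 0.079, the two views agree within about 2 mm, which confirms the height. I'll pick the short bar at (0.508, −0.076) with yaw −0.08 first.

Call:
apply_moves(delta_pos=[[-0.105, 0.44, -0.3], [-0.105, 0.44, -0.3], [-0.105, 0.44, -0.3], [-0.105, 0.44, -0.38], [-0.105, 0.44, -0.45], [-0.105, 0.44, -0.45], [-0.105, 0.44, -0.45], [-0.105, 0.44, -0.45]], dr=[[0, 0, -0.16], [0, 0, -0.16], [0, 0, -0.16], [0, 0, -0.16], [0, 0, -0.16], [0, 0, -0.16], [0, 0, -0.16], [0, 0, -0.16]], jaw=[0.5, 0.5, 0.5, 0.5, 0.5, 0.5, 0.5, 0.5], force=30)

```text
time: 3.4
tool_pos: [0.5058, -0.0735, 0.1259]
tool_rot: [3.14, -0.004, 3.064]
contact_force: [0.3, 0.2, -0.2]
opening: 0.0457
grip_force: 0.0
```

Run:
```python
from h import *
s=telemetry.observe(); print(s["tool_pos"],s["tool_rot"])
w3,c3=load("w3"); w4,c4=load("w4")
for a,b in [((388.8,208.2),(455,133.8)),((289.8,209.8),(347,134.8)),((243,187.2),(298,108)),((194,205.2),(246,126.5)),((193.8,160),(246,75.8)),((196,244.2),(243.8,172.5))]: print(tri([c3,c4],[a,b]).round(4))
```

```text
[ 0.50578621 -0.07346316  0.1258661 ] [ 3.14046031 -0.0039279   3.06401279]
[ 0.5087 -0.0743  0.0768]
[ 0.5108 -0.2074  0.0745]
[ 0.4787 -0.2681  0.075 ]
[ 0.4997 -0.3305  0.0866]
[ 0.4424 -0.3289  0.0742]
[ 0.558  -0.3376  0.0808]
```

Call:
apply_moves(delta_pos=[[0.005, -0.005, -0.1], [0.005, -0.005, -0.17], [0.005, -0.005, -0.17], [0.005, -0.005, -0.17], [0.005, -0.005, -0.17], [0.005, -0.005, -0.17], [0.005, -0.005, -0.17]], dr=[[0, 0, 0], [0, 0, 0], [0, 0, 0], [0, 0, 0], [0, 0, 0], [0, 0, 0], [0, 0, 0]], jaw=[0.5, 0.5, 0.5, 0.2, 0.2, 0.2, 0.2])

```text
time: 3.98
tool_pos: [0.5117, -0.0787, 0.061]
tool_rot: [-3.141, 0.004, 3.061]
contact_force: [0.5, 1.0, 4.6]
opening: 0.0257
grip_force: 30.0
```

Call:
apply_moves(delta_pos=[[0, 0, 0.1], [0, 0, 0.2], [0, 0, 0.3], [0.1, 0.1, 0.3], [0.2, 0.2, 0.3], [0.3, 0.3, 0.3], [0.35, 0.4, 0.3], [0.35, 0.48, 0.3]], dr=[[0, 0, 0], [0, 0, 0], [0, 0, 0], [0, 0, 0.16], [0, 0, 0.16], [0, 0, 0.16], [0, 0, 0.16], [0, 0, 0.16]], jaw=[0.2, 0.2, 0.2, 0.2, 0.2, 0.2, 0.2, 0.2])

```text
time: 4.65
tool_pos: [0.6402, 0.0835, 0.18]
tool_rot: [-3.141, 0.003, 3.139]
contact_force: [-1.2, -0.9, -0.9]
opening: 0.0258
grip_force: 30.0
```

Run:
```python
from h import *
s=telemetry.observe(); print(s["tool_pos"],s["tool_rot"],s["opening"]); snap("w5")
```

```text
[0.64022263 0.08349419 0.17996066] [-3.14118151e+00  2.93594241e-03  3.13927836e+00] 0.02579148585139112
```

Call:
apply_moves(delta_pos=[[0.05, 0.3, 0.25], [0.05, 0.3, 0.25], [0.05, 0.3, 0.25], [0.05, 0.3, 0.25], [0.05, 0.3, 0.25], [0.05, 0.3, 0.25], [0.05, 0.3, 0.25]], dr=[[0, 0, 0], [0, 0, 0], [0, 0, 0], [0, 0, 0], [0, 0, 0], [0, 0, 0], [0, 0, 0]], jaw=[0.2, 0.2, 0.2, 0.2, 0.2, 0.2, 0.2])

```text
time: 5.28
tool_pos: [0.6576, 0.2023, 0.2784]
tool_rot: [-3.141, -0.001, 3.141]
contact_force: [0.1, -1.1, -1.5]
opening: 0.0255
grip_force: 30.0
```

Run:
```python
from h import *
s=telemetry.observe(); print(s["tool_pos"],s["tool_rot"],s["opening"]); snap("w6")
```

```text
[0.65755594 0.20227145 0.2783956 ] [-3.14089426e+00 -8.91526070e-04  3.14085691e+00] 0.025479966150490505
```

Call:
apply_moves(delta_pos=[[-0.05, 0.2, 0], [-0.05, 0.2, 0], [-0.05, 0.2, 0], [-0.05, 0.2, 0], [-0.05, 0.2, 0], [-0.05, 0.2, 0]], dr=[[0, 0, 0], [0, 0, 0], [0, 0, 0], [0, 0, 0], [0, 0, 0], [0, 0, 0]], jaw=[0.2, 0.2, 0.2, 0.2, 0.2, 0.2])

```text
time: 5.83
tool_pos: [0.6384, 0.281, 0.2782]
tool_rot: [-3.141, -0.001, 3.139]
contact_force: [0.6, -0.4, 0.0]
opening: 0.0257
grip_force: 30.0
```

Run:
```python
from h import *
s=telemetry.observe(); print(s["tool_pos"],s["tool_rot"],s["opening"]); snap("w7")
a=[cv2.imread(f"pics/w{i}.png") for i in (6,7)]
cv2.imwrite("pics/w67.png",cv2.resize(np.vstack([k[:300] for k in a]),None,fx=1,fy=1))
```

```text
[0.63837757 0.28100255 0.27824916] [-3.14084212e+00 -9.50641064e-04  3.13874032e+00] 0.02567379862443657
```

View pics/w67.png

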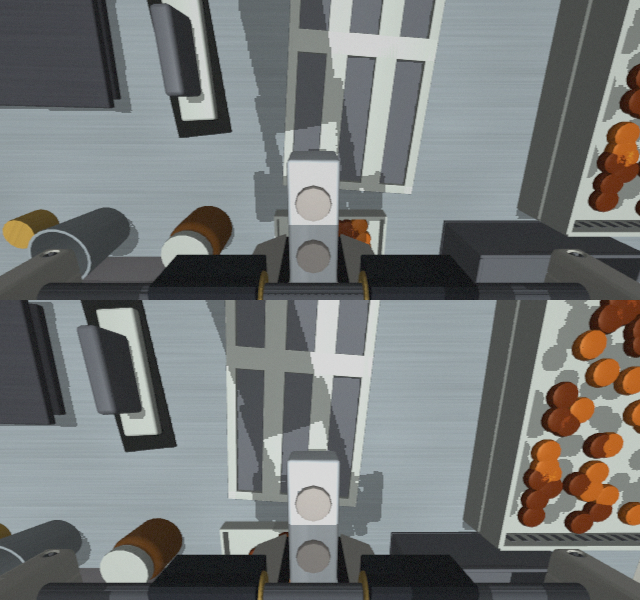

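w6 (upper) shows the +y/+x rack corner at (412,192). w7 (lower) shows the −y/+x rack corner at (230,198). The bar sits straight in the grip with its studs at column 313. Next: refine the rack corners and triangulate them.

Run:
```python
from h import *
def sub(im,uv,w=5):
    g=cv2.cvtColor(im,cv2.COLOR_RGB2GRAY); p=np.array([[uv]],np.float32)
    return cv2.cornerSubPix(g,p,(w,w),(-1,-1),(3,50,.01))[0,0]
D={i:load(f"w{i}") for i in (1,2,6,7)}
pts={"near-y":[(1,(256,99)),(2,(367,101))],"near+y":[(1,(384,109)),(2,(496,110))],"far-y":[(7,(230,198))],"far+y":[(6,(412,192))]}
for n,l in pts.items():
    uv=[sub(D[i][0],p) for i,p in l]; cs=[D[i][1] for i,_ in l]
    print(n,[u.round(1) for u in uv],[onto(c,u,.016)[0].round(4) for c,u in zip(cs,uv)], tri(cs,uv).round(4) if len(uv)>1 else "")
```

```text
near-y [array([252.9,  97.6], dtype=float32), array([366.7,  99.2], dtype=float32)] [array([0.3688, 0.1816, 0.016 ]), array([0.3687, 0.1814, 0.016 ])] [0.3688 0.1815 0.0155]
near+y [array([384.2, 106.6], dtype=float32), array([496.9, 108.9], dtype=float32)] [array([0.3813, 0.3648, 0.016 ]), array([0.3825, 0.3646, 0.016 ])] [0.3819 0.3649 0.0155]
far-y [array([228.2, 198.1], dtype=float32)] [array([0.6913, 0.1587, 0.016 ])] 
far+y [array([410.5, 193.3], dtype=float32)] [array([0.7039, 0.3409, 0.016 ])]
```

Run:
```python
from h import *
for n in ("w6","w7"):
    w,c=load(n); s=studs2=None
    d=np.load(f"pics/{n}.npz"); g=cv2.cvtColor(w,cv2.COLOR_RGB2GRAY)
    h=cv2.HoughCircles(cv2.GaussianBlur(g[150:290,270:360],(3,3),0),cv2.HOUGH_GRADIENT,1,25,param1=60,param2=14,minRadius=13,maxRadius=24)
    for u,v,r in h[0]: print(n,u+270,v+150,r,(onto(c,(u+270,v+150),d["pos"][2]+.018)[0]-d["pos"]).round(4))
s=telemetry.observe();print(s["tool_pos"],s["tool_rot"])
```

```text
w6 313.5 203.5 18.1 [-0.0339 -0.0003  0.018 ]
w6 312.5 256.5 17.0 [-0.0053 -0.0008  0.018 ]
w7 312.5 256.5 16.6 [-0.0053 -0.0008  0.018 ]
w7 313.5 203.5 18.3 [-0.0339 -0.0002  0.018 ]
[0.63847836 0.28100414 0.27841463] [-3.14109272e+00 -6.78822449e-04  3.13853025e+00]
```

Call:
apply_moves(delta_pos=[[-0.467, 0.12, -0.3], [-0.467, 0.12, -0.3], [-0.467, 0.12, -0.3], [-0.467, 0.12, -0.4], [-0.467, 0.12, -0.5], [-0.467, 0.12, -0.5], [-0.467, 0.12, -0.5], [-0.467, 0.12, -0.5]], dr=[[0, 0, -0.14], [0, 0, -0.14], [0, 0, -0.14], [0, 0, -0.14], [0, 0, -0.14], [0, 0, -0.14], [0, 0, -0.14], [0, 0, -0.14]], jaw=[0.2, 0.2, 0.2, 0.2, 0.2, 0.2, 0.2, 0.2])

```text
time: 6.55
tool_pos: [0.4449, 0.3283, 0.073]
tool_rot: [-3.135, -0.012, 3.071]
contact_force: [-1.2, -0.6, -0.8]
opening: 0.0257
grip_force: 30.0
```

Call:
apply_moves(delta_pos=[[0, 0, -0.05], [0, 0, -0.07], [0, 0, -0.07], [0, 0, -0.07]], dr=[[0, 0, 0], [0, 0, 0], [0, 0, 0], [0, 0, 0]], jaw=[0.2, 0.2, 0.2, 0.2])

```text
time: 6.88
tool_pos: [0.4525, 0.3305, 0.0516]
tool_rot: [3.141, 0.001, 3.07]
contact_force: [-0.3, -0.2, -0.0]
opening: 0.0257
grip_force: 30.0
```

Call:
apply_moves(delta_pos=[[0, -0.002, -0.04], [0, -0.002, -0.068], [0, -0.002, -0.068], [0, -0.002, -0.068], [0, -0.002, -0.068]], dr=[[0, 0, 0], [0, 0, 0], [0, 0, 0], [0, 0, 0], [0, 0, 0]], jaw=[0.2, 0.2, 0.2, 0.2, 0.2])

```text
time: 7.3
tool_pos: [0.4517, 0.3303, 0.0242]
tool_rot: [3.141, 0.001, 3.071]
contact_force: [-0.7, -0.2, -0.2]
opening: 0.0252
grip_force: 30.0
```

Call:
apply_moves(delta_pos=[[0, 0, -0.004], [0, 0, -0.004], [0, 0, -0.004], [0, 0, 0.1], [0, 0, 0.2], [0, 0, 0.3], [0, -0.05, 0.3], [0, -0.1, 0.3]], dr=[[0, 0, 0], [0, 0, 0], [0, 0, 0], [0, 0, 0], [0, 0, 0], [0, 0, 0], [0, 0, 0], [0, 0, 0]], jaw=[0.5, 0.5, 0.5, 0.5, 0.5, 0.5, 0.5, 0.5])

```text
time: 7.97
tool_pos: [0.4526, 0.2911, 0.1467]
tool_rot: [3.138, 0.006, 3.073]
contact_force: [0.1, -0.0, -0.8]
opening: 0.0458
grip_force: 0.0
```

Run:
```python
from h import *
s=telemetry.observe(); print(s["tool_pos"],s["tool_rot"],s["opening"]); snap("w8")
```

```text
[0.45261831 0.29106789 0.14673652] [3.13815533 0.00608895 3.07273143] 0.04578625688546074
```

View pics/w8.png

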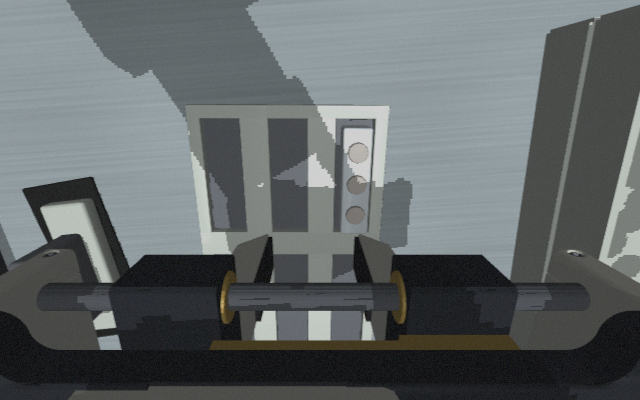

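The short bar lies in the +y short lane, with studs at (357,152–215), centred in the floor area. Next is the second short bar at (0.5105, −0.208).

Call:
apply_moves(delta_pos=[[0.14, -0.775, 0], [0.14, -0.775, 0], [0.14, -0.775, 0], [0.14, -0.775, 0], [0.14, -0.775, 0], [0.14, -0.775, 0], [0.14, -0.775, 0], [0.14, -0.775, 0]], dr=[[0, 0, 0.19], [0, 0, 0.19], [0, 0, 0.19], [0, 0, 0.19], [0, 0, 0.19], [0, 0, 0.19], [0, 0, 0.19], [0, 0, 0.19]], jaw=[0.5, 0.5, 0.5, 0.5, 0.5, 0.5, 0.5, 0.5])

```text
time: 8.68
tool_pos: [0.5077, -0.0238, 0.1438]
tool_rot: [-3.141, 0.001, -3.12]
contact_force: [0.4, 0.1, -0.1]
opening: 0.0462
grip_force: 0.0
```

Call:
apply_moves(delta_pos=[[0, -0.47, 0], [0, -0.47, 0], [0, -0.47, 0], [0, -0.47, 0], [0, -0.47, -0.1], [0, -0.47, -0.13], [0, -0.47, -0.13], [0, -0.47, -0.13]], dr=[[0, 0, 0], [0, 0, 0], [0, 0, 0], [0, 0, 0], [0, 0, 0], [0, 0, 0], [0, 0, 0], [0, 0, 0]], jaw=[0.5, 0.5, 0.5, 0.5, 0.5, 0.5, 0.5, 0.5])

```text
time: 9.35
tool_pos: [0.5067, -0.2076, 0.0911]
tool_rot: [3.14, -0.002, -3.118]
contact_force: [0.6, 0.0, 0.7]
opening: 0.0458
grip_force: 0.0
```

Call:
apply_moves(delta_pos=[[0.006, 0, -0.078], [0.006, 0, -0.078], [0.006, 0, -0.078], [0.006, 0, -0.078], [0.006, 0, -0.078], [0.006, 0, -0.078], [0.006, 0, -0.078]], dr=[[0, 0, 0], [0, 0, 0], [0, 0, 0], [0, 0, 0], [0, 0, 0], [0, 0, 0], [0, 0, 0]], jaw=[0.5, 0.5, 0.5, 0.2, 0.2, 0.2, 0.2])

```text
time: 9.93
tool_pos: [0.5102, -0.208, 0.0616]
tool_rot: [-3.141, 0.002, -3.117]
contact_force: [0.1, 1.5, 5.6]
opening: 0.0254
grip_force: 30.0
```

Call:
apply_moves(delta_pos=[[0, 0, 0.1], [0, 0, 0.2], [0, 0.1, 0.25], [0, 0.2, 0.25], [0, 0.3, 0.25], [0, 0.4, 0.25], [0, 0.5, 0.25], [0, 0.6, 0.25]], dr=[[0, 0, 0], [0, 0, 0], [0, 0, 0], [0, 0, -0.2], [0, 0, -0.2], [0, 0, -0.2], [0, 0, -0.2], [0, 0, -0.2]], jaw=[0.2, 0.2, 0.2, 0.2, 0.2, 0.2, 0.2, 0.2])

```text
time: 10.6
tool_pos: [0.5092, 0.0339, 0.161]
tool_rot: [3.141, 0.001, 3.065]
contact_force: [0.9, -0.1, -1.1]
opening: 0.026
grip_force: 30.0
```

```bash
cat >> h.py <<'E'
def held(tag):
    w,c=snap(tag); d=np.load(f"pics/{tag}.npz"); g=cv2.cvtColor(w,cv2.COLOR_RGB2GRAY)
    h=cv2.HoughCircles(cv2.GaussianBlur(g[100:290,270:360],(3,3),0),cv2.HOUGH_GRADIENT,1,25,param1=60,param2=14,minRadius=10,maxRadius=24)
    Rt=R.from_euler("xyz",d["rot"]).as_matrix(); print(d["pos"].round(4),d["rot"].round(4))
    for u,v,r in h[0]: print(u+270,v+100,r,"tool frame",(Rt.T@(onto(c,(u+270,v+100),d["pos"][2]+.018)[0]-d["pos"])).round(4))
E
python3 - <<'E'
from h import *
held("w9")
E
```

```text
[0.5092 0.0339 0.161 ] [3.1415e+00 8.0000e-04 3.0654e+00]
312.5 210.5 18.3 tool frame [ 0.0303 -0.0007 -0.018 ]
313.5 264.5 17.4 tool frame [ 0.0007 -0.0002 -0.018 ]
```

Call:
apply_moves(delta_pos=[[-0.165, 0.585, 0], [-0.165, 0.585, 0], [-0.165, 0.585, 0], [-0.165, 0.585, 0], [-0.165, 0.585, 0], [-0.165, 0.585, -0.1], [-0.165, 0.585, -0.2], [-0.165, 0.585, -0.27]], dr=[[0, 0, 0.01], [0, 0, 0.01], [0, 0, 0.01], [0, 0, 0.01], [0, 0, 0.01], [0, 0, 0.01], [0, 0, 0.01], [0, 0, 0.01]], jaw=[0.2, 0.2, 0.2, 0.2, 0.2, 0.2, 0.2, 0.2])

```text
time: 11.32
tool_pos: [0.443, 0.2683, 0.0517]
tool_rot: [3.14, 0.002, 3.074]
contact_force: [0.2, -0.0, -1.7]
opening: 0.0259
grip_force: 30.0
```

Call:
apply_moves(delta_pos=[[0, 0, -0.01], [0, 0, -0.01], [0, 0, -0.01]], dr=[[0, 0, 0], [0, 0, 0], [0, 0, 0]], jaw=[0.2, 0.2, 0.2])

```text
time: 11.57
tool_pos: [0.4448, 0.266, 0.0498]
tool_rot: [3.141, 0.002, 3.07]
contact_force: [0.2, 0.3, -0.6]
opening: 0.0253
grip_force: 30.0
```

Call:
apply_moves(delta_pos=[[-0.002, 0.005, -0.04], [-0.002, 0.005, -0.064], [-0.002, 0.005, -0.064], [-0.002, 0.005, -0.067], [-0.002, 0.005, -0.067], [-0.002, 0.005, -0.067], [-0.002, 0.005, -0.067], [-0.002, 0.005, 0.05]], dr=[[0, 0, 0], [0, 0, 0], [0, 0, 0], [0, 0, 0], [0, 0, 0], [0, 0, 0], [0, 0, 0], [0, 0, 0]], jaw=[0.2, 0.2, 0.2, 0.2, 0.5, 0.5, 0.5, 0.5])

```text
time: 12.23
tool_pos: [0.4386, 0.2661, 0.0572]
tool_rot: [-3.135, -0.013, 3.07]
contact_force: [-1.2, 0.2, -1.3]
opening: 0.0444
grip_force: 0.0
```

Call:
apply_moves(delta_pos=[[0, 0, 0.1], [0, 0, 0.2], [0.02, -0.1, 0.2], [0.05, -0.2, 0.2], [0.07, -0.3, 0.2], [0.1, -0.4, 0.2], [0.12, -0.5, 0.2], [0.14, -0.6, 0.2]], dr=[[0, 0, 0], [0, 0, 0], [0, 0, 0], [0, 0, 0.05], [0, 0, 0.05], [0, 0, 0.05], [0, 0, 0.05], [0, 0, 0.05]], jaw=[0.5, 0.5, 0.5, 0.5, 0.5, 0.5, 0.5, 0.5])

```text
time: 12.9
tool_pos: [0.4991, 0.0262, 0.1438]
tool_rot: [3.142, 0.001, 3.096]
contact_force: [1.4, -0.4, 0.2]
opening: 0.0461
grip_force: 0.0
```

Call:
apply_moves(delta_pos=[[0.02, -0.735, 0], [0.02, -0.735, 0], [0.02, -0.735, 0], [0.02, -0.735, 0], [0.02, -0.735, 0], [0.02, -0.735, 0], [0.02, -0.735, 0], [0.02, -0.735, -0.1]], dr=[[0, 0, 0], [0, 0, 0], [0, 0, 0], [0, 0, 0], [0, 0, 0], [0, 0, 0], [0, 0, 0], [0, 0, 0]], jaw=[0.5, 0.5, 0.5, 0.5, 0.5, 0.5, 0.5, 0.5])

```text
time: 13.57
tool_pos: [0.5111, -0.2761, 0.1101]
tool_rot: [-3.13, 0.015, 3.091]
contact_force: [0.8, -0.5, -0.1]
opening: 0.046
grip_force: 0.0
```

Call:
apply_moves(delta_pos=[[0, 0, -0.03], [0, 0, -0.03], [0, 0, -0.03]], dr=[[0, 0, 0], [0, 0, 0], [0, 0, 0]], jaw=[0.5, 0.5, 0.5])

```text
time: 13.82
tool_pos: [0.5066, -0.2658, 0.0911]
tool_rot: [3.141, -0.001, 3.096]
contact_force: [1.2, -0.2, 0.6]
opening: 0.0458
grip_force: 0.0
```

Call:
apply_moves(delta_pos=[[0.004, -0.008, -0.04], [0.004, -0.008, -0.078], [0.004, -0.008, -0.078], [0.004, -0.008, -0.078], [0.004, -0.008, -0.078], [0.004, -0.008, -0.078], [0.004, -0.008, -0.078]], dr=[[0, 0, 0], [0, 0, 0], [0, 0, 0], [0, 0, 0], [0, 0, 0], [0, 0, 0], [0, 0, 0]], jaw=[0.5, 0.5, 0.5, 0.2, 0.2, 0.2, 0.2])

```text
time: 14.4
tool_pos: [0.5091, -0.2693, 0.0614]
tool_rot: [-3.141, 0.002, 3.096]
contact_force: [-1.5, 1.3, 6.1]
opening: 0.0255
grip_force: 30.0
```

Call:
apply_moves(delta_pos=[[0, 0, 0.1], [0, 0, 0.2], [0, 0.1, 0.25], [0, 0.2, 0.25], [0, 0.3, 0.25], [0, 0.4, 0.25], [0, 0.5, 0.25], [0, 0.6, 0.25]], dr=[[0, 0, 0], [0, 0, 0], [0, 0, 0], [0, 0, -0.05], [0, 0, -0.05], [0, 0, -0.05], [0, 0, -0.05], [0, 0, -0.05]], jaw=[0.2, 0.2, 0.2, 0.2, 0.2, 0.2, 0.2, 0.2])

```text
time: 15.07
tool_pos: [0.5081, -0.0273, 0.1607]
tool_rot: [-3.142, 0.001, 3.07]
contact_force: [0.3, 0.9, -0.9]
opening: 0.0257
grip_force: 30.0
```

Run:
```python
from h import *
held("w10")
```

```text
[ 0.5081 -0.0273  0.1607] [-3.1416e+00  1.1000e-03  3.0705e+00]
312.5 208.5 18.0 tool frame [ 0.0314 -0.0007 -0.018 ]
313.5 260.5 17.0 tool frame [ 0.003  -0.0002 -0.018 ]
311.5 149.5 18.5 tool frame [ 0.06   -0.0012 -0.0181]
```

Call:
apply_moves(delta_pos=[[0.25, 0.71, 0], [0.25, 0.71, 0], [0.25, 0.71, 0], [0.25, 0.71, 0], [0.25, 0.71, 0], [0.25, 0.71, 0], [0.25, 0.71, 0], [0.25, 0.71, -0.1]], dr=[[0, 0, 0], [0, 0, 0], [0, 0, 0], [0, 0, 0], [0, 0, 0], [0, 0, 0], [0, 0, 0], [0, 0, 0]], jaw=[0.2, 0.2, 0.2, 0.2, 0.2, 0.2, 0.2, 0.2])

```text
time: 15.78
tool_pos: [0.6144, 0.2624, 0.1283]
tool_rot: [3.133, 0.018, 3.075]
contact_force: [1.4, -0.4, -0.2]
opening: 0.0257
grip_force: 30.0
```

Call:
apply_moves(delta_pos=[[0, 0, -0.1], [0, 0, -0.18], [0, 0, -0.18], [0, 0, -0.18], [0, 0, -0.18]], dr=[[0, 0, 0], [0, 0, 0], [0, 0, 0], [0, 0, 0], [0, 0, 0]], jaw=[0.2, 0.2, 0.2, 0.2, 0.2])

```text
time: 16.2
tool_pos: [0.61, 0.255, 0.0505]
tool_rot: [3.14, 0.003, 3.07]
contact_force: [0.7, 0.3, -0.4]
opening: 0.0254
grip_force: 30.0
```

Call:
apply_moves(delta_pos=[[-0.005, 0.004, -0.04], [-0.005, 0.004, -0.065], [-0.005, 0.004, -0.065], [-0.005, 0.004, -0.068], [-0.005, 0.004, -0.068], [-0.005, 0.004, -0.068], [-0.005, 0.004, -0.068], [-0.005, 0.004, 0.05]], dr=[[0, 0, 0], [0, 0, 0], [0, 0, 0], [0, 0, 0], [0, 0, 0], [0, 0, 0], [0, 0, 0], [0, 0, 0]], jaw=[0.2, 0.2, 0.2, 0.2, 0.5, 0.5, 0.5, 0.5])

```text
time: 16.87
tool_pos: [0.6015, 0.2549, 0.0548]
tool_rot: [-3.136, -0.015, 3.07]
contact_force: [-1.3, -1.2, -0.8]
opening: 0.0448
grip_force: 0.0
```

Call:
apply_moves(delta_pos=[[0, 0, 0.1], [0, 0, 0.2], [-0.05, -0.1, 0.2], [-0.1, -0.2, 0.2], [-0.15, -0.3, 0.2], [-0.2, -0.4, 0.2], [-0.25, -0.5, 0.2], [-0.25, -0.6, 0.2]], dr=[[0, 0, 0], [0, 0, 0], [0, 0, 0], [0, 0, -0.03], [0, 0, -0.03], [0, 0, -0.03], [0, 0, -0.03], [0, 0, -0.03]], jaw=[0.5, 0.5, 0.5, 0.5, 0.5, 0.5, 0.5, 0.5])

```text
time: 17.53
tool_pos: [0.5052, 0.0282, 0.1429]
tool_rot: [3.141, -0.001, 3.057]
contact_force: [1.9, -0.4, 0.8]
opening: 0.046
grip_force: 0.0
```

Call:
apply_moves(delta_pos=[[0, -0.83, 0], [0, -0.83, 0], [0, -0.83, 0], [0, -0.83, 0], [0, -0.83, 0], [0, -0.83, 0], [0, -0.83, 0], [0, -0.83, 0]], dr=[[0, 0, 0], [0, 0, 0], [0, 0, 0], [0, 0, 0], [0, 0, 0], [0, 0, 0], [0, 0, 0], [0, 0, 0]], jaw=[0.5, 0.5, 0.5, 0.5, 0.5, 0.5, 0.5, 0.5])

```text
time: 18.2
tool_pos: [0.5076, -0.3055, 0.143]
tool_rot: [-3.141, 0.001, 3.055]
contact_force: [0.9, 0.2, 0.6]
opening: 0.0457
grip_force: 0.0
```

Call:
apply_moves(delta_pos=[[-0.015, -0.066, -0.1], [-0.015, -0.066, -0.13], [-0.015, -0.066, -0.13], [-0.015, -0.066, -0.13], [-0.015, -0.066, -0.13]], dr=[[0, 0, 0], [0, 0, 0], [0, 0, 0], [0, 0, 0], [0, 0, 0]], jaw=[0.5, 0.5, 0.5, 0.5, 0.5])

```text
time: 18.62
tool_pos: [0.5028, -0.3292, 0.0918]
tool_rot: [-3.141, 0.001, 3.057]
contact_force: [1.1, 0.2, 0.4]
opening: 0.0457
grip_force: 0.0
```

Call:
apply_moves(delta_pos=[[-0.003, -0.008, -0.04], [-0.003, -0.008, -0.078], [-0.003, -0.008, -0.078], [-0.003, -0.008, -0.078], [-0.003, -0.008, -0.078], [-0.003, -0.008, -0.078], [-0.003, -0.008, -0.078]], dr=[[0, 0, 0], [0, 0, 0], [0, 0, 0], [0, 0, 0], [0, 0, 0], [0, 0, 0], [0, 0, 0]], jaw=[0.5, 0.5, 0.5, 0.2, 0.2, 0.2, 0.2])

```text
time: 19.2
tool_pos: [0.5016, -0.3329, 0.0607]
tool_rot: [-3.14, 0.002, 3.056]
contact_force: [-0.4, 1.5, 4.8]
opening: 0.0257
grip_force: 30.0
```

Call:
apply_moves(delta_pos=[[0, 0, 0.1], [0, 0, 0.2], [0, 0.1, 0.25], [0, 0.2, 0.25], [0, 0.3, 0.25], [0, 0.4, 0.25], [0, 0.5, 0.25], [0, 0.6, 0.25]], dr=[[0, 0, 0], [0, 0, 0], [0, 0, 0], [0, 0, 0.03], [0, 0, 0.03], [0, 0, 0.03], [0, 0, 0.03], [0, 0, 0.03]], jaw=[0.2, 0.2, 0.2, 0.2, 0.2, 0.2, 0.2, 0.2])

```text
time: 19.87
tool_pos: [0.5005, -0.091, 0.16]
tool_rot: [-3.141, 0.001, 3.07]
contact_force: [0.7, 1.2, -0.4]
opening: 0.0259
grip_force: 29.9
```

Run:
```python
from h import *
held("w11")
```

```text
[ 0.5005 -0.091   0.16  ] [-3.1415e+00  1.1000e-03  3.0704e+00]
314.5 150.5 19.1 tool frame [ 0.0596  0.0002 -0.0181]
312.5 210.5 16.6 tool frame [ 0.0303 -0.0007 -0.018 ]
312.5 264.5 14.4 tool frame [ 0.0007 -0.0008 -0.018 ]
```

Call:
apply_moves(delta_pos=[[0.255, 0.717, 0], [0.255, 0.717, 0], [0.255, 0.717, 0], [0.255, 0.717, 0], [0.255, 0.717, 0], [0.255, 0.717, 0], [0.255, 0.717, 0], [0.255, 0.717, -0.1]], dr=[[0, 0, 0], [0, 0, 0], [0, 0, 0], [0, 0, 0], [0, 0, 0], [0, 0, 0], [0, 0, 0], [0, 0, 0]], jaw=[0.2, 0.2, 0.2, 0.2, 0.2, 0.2, 0.2, 0.2])

```text
time: 20.58
tool_pos: [0.6088, 0.2005, 0.1273]
tool_rot: [3.135, 0.017, 3.074]
contact_force: [1.5, -0.2, 0.5]
opening: 0.0256
grip_force: 29.9
```

Call:
apply_moves(delta_pos=[[0, 0, -0.1], [0, 0, -0.18], [0, 0, -0.18], [0, 0, -0.18], [0, 0, -0.18]], dr=[[0, 0, 0], [0, 0, 0], [0, 0, 0], [0, 0, 0], [0, 0, 0]], jaw=[0.2, 0.2, 0.2, 0.2, 0.2])

```text
time: 21.0
tool_pos: [0.6043, 0.1939, 0.0499]
tool_rot: [3.141, 0.003, 3.07]
contact_force: [0.3, 0.1, 0.2]
opening: 0.0258
grip_force: 29.9
```

Call:
apply_moves(delta_pos=[[-0.003, 0.002, -0.04], [-0.003, 0.002, -0.065], [-0.003, 0.002, -0.065], [-0.003, 0.002, -0.067], [-0.003, 0.002, -0.067], [-0.003, 0.002, -0.067], [-0.003, 0.002, -0.067], [-0.003, 0.002, 0.05]], dr=[[0, 0, 0], [0, 0, 0], [0, 0, 0], [0, 0, 0], [0, 0, 0], [0, 0, 0], [0, 0, 0], [0, 0, 0]], jaw=[0.2, 0.2, 0.2, 0.2, 0.5, 0.5, 0.5, 0.5])

```text
time: 21.67
tool_pos: [0.5967, 0.1937, 0.0554]
tool_rot: [-3.138, -0.014, 3.071]
contact_force: [-1.5, -0.4, -0.8]
opening: 0.0445
grip_force: 0.0
```

Call:
apply_moves(delta_pos=[[0, 0, 0.1], [0, 0, 0.2], [0, 0, 0.3], [0, 0, 0.4], [0, -0.1, 0.5], [0, -0.2, 0.6], [0, -0.3, 0.6], [0, -0.4, 0.6]], dr=[[0, 0, 0], [0, 0, 0], [0, 0, 0], [0, 0, 0.14], [0, 0, 0.14], [0, 0, 0.14], [0, 0, 0.14], [0, 0, 0.14]], jaw=[0.5, 0.5, 0.5, 0.5, 0.6, 0.6, 0.6, 0.6])

```text
time: 22.33
tool_pos: [0.6022, 0.0545, 0.3042]
tool_rot: [3.142, 0.007, -3.14]
contact_force: [1.3, 0.3, -0.4]
opening: 0.055
grip_force: 0.0
```

Run:
```python
from h import *
held("w12x") if 0 else snap("w13"); print(telemetry.observe()["tool_pos"])
```

```text
[0.60243677 0.04606082 0.30369008]
```

Call:
apply_moves(delta_pos=[[0, -0.4, 0], [0, -0.4, 0], [0, -0.4, 0], [0, -0.4, 0], [0, -0.4, 0], [0, -0.4, 0]], dr=[[0, 0, 0], [0, 0, 0], [0, 0, 0], [0, 0, 0], [0, 0, 0], [0, 0, 0]], jaw=[0.6, 0.6, 0.6, 0.6, 0.6, 0.6])

```text
time: 22.88
tool_pos: [0.6013, -0.1067, 0.2998]
tool_rot: [3.141, -0.0, 3.137]
contact_force: [0.1, 0.9, 0.2]
opening: 0.0552
grip_force: 0.0
```

Run:
```python
from h import *
snap("w14"); print(telemetry.observe()["tool_pos"])
t=eyes.read_camera("top"); cv2.imwrite("pics/t2.png",t[:,:,::-1])
a=[cv2.imread(f"pics/w{i}.png")[:270] for i in (13,14)]
tt=cv2.resize(cv2.convertScaleAbs(cv2.imread("pics/t2.png")[145:305,150:490],alpha=1.5),(640,301))
cv2.imwrite("pics/m.png",cv2.resize(np.vstack(a+[tt]),(457,600),interpolation=cv2.INTER_AREA))
cv2.imwrite("pics/m2.png",np.vstack(a))
```

```text
[ 0.60141202 -0.1051102   0.29996989]
```

View pics/m.png

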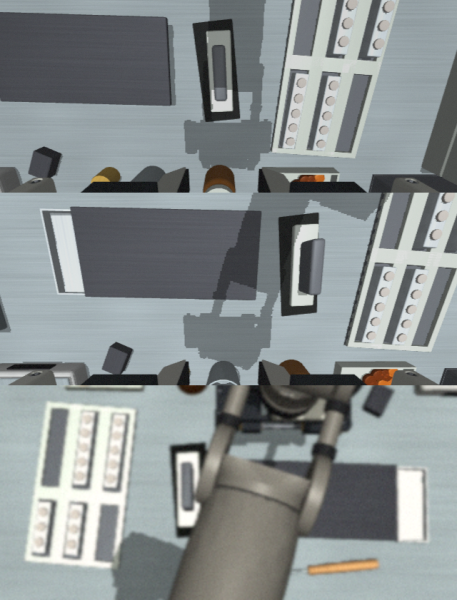

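View pics/m2.png

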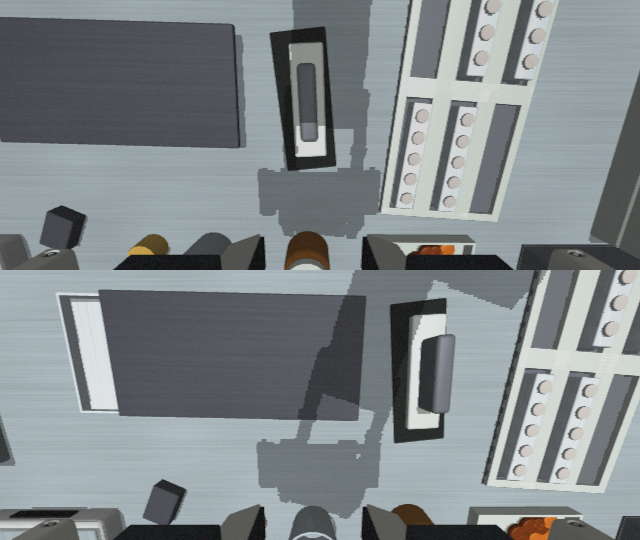

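All four bars lie in lanes of their own row. The plate is bare: in w14 its corners are (100,20), (366,26), (358,150) and (118,144). The scraper stands on the pad: in w13 the sole corners are about (290,42), (325,42), (327,155) and (295,157), and the pad corners (270,33), (325,27), (335,165) and (288,170).

Run:
```python
from h import *
def sub(im,uv,w=4):
    g=cv2.cvtColor(im,cv2.COLOR_RGB2GRAY); p=np.array([[uv]],np.float32)
    return cv2.cornerSubPix(g,p,(w,w),(-1,-1),(3,50,.01))[0,0]
A,B=load("w13"),load("w14")
def show(n,D,pts,z):
    P=[]
    for p in pts:
        u=sub(D[0],p); q=onto(D[1],u,z)[0]; P.append(q); print(n,p,u.round(1),q.round(4))
    P=np.array(P); print("  sides",np.linalg.norm(np.roll(P,-1,0)-P,axis=1).round(4),"centre",P.mean(0).round(4))
    return P
show("plate14",B,[(100,20),(366,26),(358,150),(118,144)],.045)
print("plate tri",[tri([A[1],B[1]],[sub(A[0],a),sub(B[0],b)]).round(4) for a,b in [((235,24),(366,26)),((238,147),(358,150))]])
show("pad13",A,[(270,33),(325,27),(335,165),(288,170)],.004)
show("pad14",B,[(390,35),(446,28),(443,168),(395,173)],.004)
show("sole13",A,[(289,42),(323,41),(326,156),(296,157)],.020)
g=A[0]
for a,r in blobs(g,(150,)*3,(255,)*3,(268,28,336,170),100): print("white",a,r)
hsv=[g[v,u].tolist() for u,v in [(307,75),(307,100),(308,135),(300,50),(295,100),(318,100),(319,140)]];print(hsv)
```

```text
plate14 (100, 20) [100.  20.] [ 0.4286 -0.3595  0.045 ]
plate14 (366, 26) [365.4  25.5] [ 0.4359 -0.0435  0.045 ]
plate14 (358, 150) [357.5 150.1] [ 0.585  -0.0472  0.045 ]
plate14 (118, 144) [118.8 144. ] [ 0.5752 -0.3658  0.045 ]
  sides [0.3161 0.1492 0.3188 0.1467] centre [ 0.5062 -0.204   0.045 ]
plate tri [array([ 0.4354, -0.0428,  0.0407]), array([ 0.5853, -0.0468,  0.0423])]
pad13 (270, 33) [269.2  32.5] [ 0.4381 -0.0043  0.004 ]
pad13 (325, 27) [324.1  26. ] [0.4303 0.0687 0.004 ]
pad13 (335, 165) [335.7 165.6] [0.6183 0.0886 0.004 ]
pad13 (288, 170) [286.4 169.1] [0.6239 0.0139 0.004 ]
  sides [0.0734 0.1891 0.075  0.1867] centre [0.5277 0.0417 0.004 ]
pad14 (390, 35) [390.   34.1] [ 0.438  -0.0042  0.004 ]
pad14 (446, 28) [445.6  27.5] [0.4304 0.0685 0.004 ]
pad14 (443, 168) [443.  167.6] [0.6184 0.0883 0.004 ]
pad14 (395, 173) [393.9 172.8] [0.6261 0.0151 0.004 ]
  sides [0.0731 0.189  0.0737 0.1891] centre [0.5282 0.0419 0.004 ]
sole13 (289, 42) [288.5  43.4] [0.4535 0.0222 0.02  ]
sole13 (323, 41) [323.8  43.7] [0.4539 0.0681 0.02  ]
sole13 (326, 156) [325.4 155.1] [0.5995 0.0721 0.02  ]
sole13 (296, 157) [294.9 155.8] [0.6006 0.028  0.02  ]
  sides [0.0459 0.1457 0.0442 0.1472] centre [0.5269 0.0476 0.02  ]
white 532.0 ((310.5, 141.0), (30.0, 29.0), 90.0)
white 1111.0 ((275.5, 102.5), (15.0, 133.0), 0.0)
[[74, 79, 80], [80, 83, 87], [117, 122, 127], [136, 141, 136], [138, 143, 138], [137, 143, 138], [214, 215, 215]]
```

The checks hold: plate sides 316–319 × 147–149 mm, centre (0.506, −0.204), yaw −0.027. The pad measures 189 × 74 mm, centre (0.528, 0.042), yaw 0.10. The sole measures 146 × 45 mm, centre (0.527, 0.0475), yaw 0.034. Now I'll grasp the scraper.

Call:
apply_moves(delta_pos=[[-0.186, 0.38, 0], [-0.186, 0.38, -0.1], [-0.186, 0.38, -0.2], [-0.186, 0.38, -0.3], [-0.186, 0.38, -0.4], [-0.186, 0.38, -0.45], [-0.186, 0.38, -0.45], [-0.186, 0.38, -0.45]], dr=[[0, 0, 0.075], [0, 0, 0.075], [0, 0, 0.075], [0, 0, 0.075], [0, 0, 0.075], [0, 0, 0.075], [0, 0, 0.075], [0, 0, 0.075]], jaw=[0.6, 0.6, 0.6, 0.6, 0.6, 0.6, 0.6, 0.6], force=55)

```text
time: 23.65
tool_pos: [0.5224, 0.0503, 0.115]
tool_rot: [3.14, -0.011, -3.101]
contact_force: [-0.5, 0.2, -1.0]
opening: 0.0551
grip_force: 0.0
```

Run:
```python
from h import *
s=telemetry.observe(); print(s["tool_pos"],s["tool_rot"]); snap("w15")
```

```text
[0.52241261 0.05025778 0.11497934] [ 3.1399268  -0.0110307  -3.10092674]
```

View pics/w15.png

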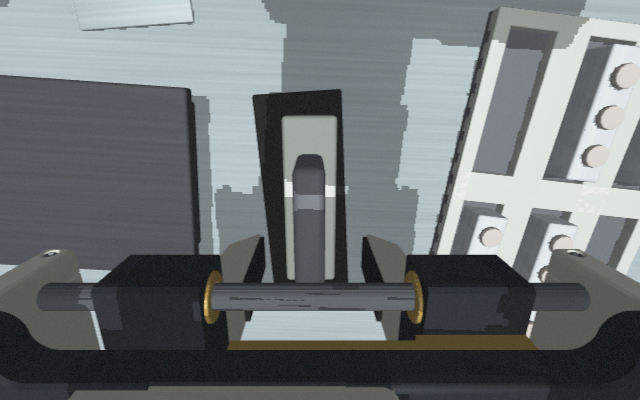

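The scraper is lined up between the open fingers: the rib is centred at column 309 and the sole spans 282–337. Descending and gripping.

Call:
apply_moves(delta_pos=[[0, -0.003, -0.08], [0, -0.003, -0.16], [0, -0.003, -0.235], [0, -0.003, -0.235], [0, -0.003, -0.235]], dr=[[0, 0, 0], [0, 0, 0], [0, 0, 0], [0, 0, 0], [0, 0, 0]], jaw=[0.6, 0.6, 0.6, 0.6, 0.6])

```text
time: 24.12
tool_pos: [0.5281, 0.046, 0.0272]
tool_rot: [3.142, 0.0, -3.105]
contact_force: [0.4, 0.7, -0.2]
opening: 0.0548
grip_force: 0.0
```

Call:
apply_moves(delta_pos=[[0, 0, 0], [0, 0, 0], [0, 0, 0], [0, 0, 0], [0, 0, 0]], dr=[[0, 0, 0], [0, 0, 0], [0, 0, 0], [0, 0, 0], [0, 0, 0]], jaw=[0.1, 0.1, 0.1, 0.1, 0.1])

```text
time: 24.53
tool_pos: [0.5277, 0.0458, 0.027]
tool_rot: [-3.142, 0.002, -3.105]
contact_force: [0.1, 0.2, 0.3]
opening: 0.0263
grip_force: 0.0
```

Call:
apply_moves(delta_pos=[[0, 0, 0], [0, 0, 0], [0, 0, 0], [0, 0, 0.02], [0, 0, 0.05], [0, 0, 0.1], [0, 0, 0.15], [0, 0, 0.2]], dr=[[0, 0, 0], [0, 0, 0], [0, 0, 0], [0, 0, 0], [0, 0, 0], [0, 0, 0], [0, 0, 0], [0, 0, 0]], jaw=[0.1, 0.1, 0.1, 0.1, 0.1, 0.1, 0.1, 0.1])

```text
time: 25.2
tool_pos: [0.5265, 0.0458, 0.1067]
tool_rot: [3.142, -0.002, -3.105]
contact_force: [0.9, 0.2, -2.5]
opening: 0.0213
grip_force: 55.0
```

Call:
apply_moves(delta_pos=[[-0.044, -0.08, 0], [-0.044, -0.16, 0], [-0.044, -0.24, 0], [-0.044, -0.305, 0], [-0.044, -0.305, 0], [-0.044, -0.305, -0.05], [-0.044, -0.305, -0.05], [-0.044, -0.305, -0.05]], dr=[[0, 0, -0.127], [0, 0, -0.127], [0, 0, -0.127], [0, 0, -0.127], [0, 0, -0.127], [0, 0, -0.127], [0, 0, -0.127], [0, 0, -0.127]], jaw=[0.1, 0.1, 0.1, 0.1, 0.1, 0.1, 0.1, 0.1])

```text
time: 25.87
tool_pos: [0.5085, -0.0755, 0.0853]
tool_rot: [3.141, -0.003, 3.115]
contact_force: [0.6, -0.3, -3.1]
opening: 0.022
grip_force: 55.0
```

Run:
```python
from h import *
s=telemetry.observe(); print(s["tool_pos"],s["tool_rot"],s["contact_force"]); snap("w16")
```

```text
[ 0.50847621 -0.07552874  0.08534656] [ 3.14054255 -0.00320581  3.11487247] [ 0.5609592  -0.29206613 -3.0739205 ]
```

View pics/w16.png

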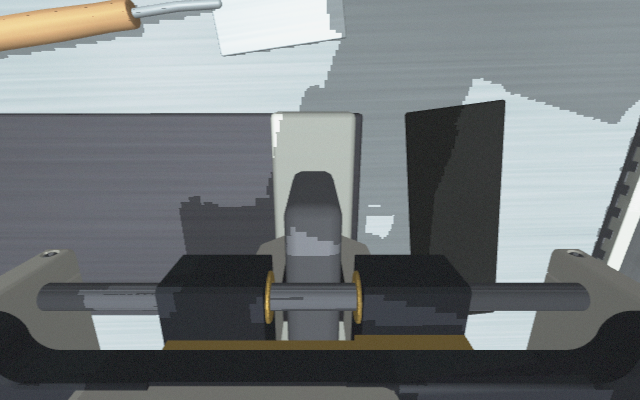

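The scraper is in hand, square over the plate end. The sole edge at row 113 lines up with the plate edge, and the +y side is flush with the plate end near column 358. Lowering in small steps.

Call:
apply_moves(delta_pos=[[0.001, 0, -0.015], [0.001, 0, -0.03], [0.001, 0, -0.04], [0.001, 0, -0.045], [0.001, 0, -0.05], [0.001, 0, -0.05]], dr=[[0, 0, 0], [0, 0, 0], [0, 0, 0], [0, 0, 0], [0, 0, 0], [0, 0, 0]], jaw=[0.1, 0.1, 0.1, 0.1, 0.1, 0.1])

```text
time: 26.42
tool_pos: [0.5096, -0.0757, 0.0662]
tool_rot: [3.141, -0.001, 3.115]
contact_force: [-4.4, 2.2, 7.2]
opening: 0.0216
grip_force: 55.0
```

Call:
apply_moves(delta_pos=[[0, 0, -0.005], [0, 0, -0.01], [0, 0, -0.016], [0, 0, -0.016], [0, 0, -0.016], [0, 0, -0.016]], dr=[[0, 0, 0], [0, 0, 0], [0, 0, 0], [0, 0, 0], [0, 0, 0], [0, 0, 0]], jaw=[0.1, 0.1, 0.1, 0.1, 0.1, 0.1])

```text
time: 26.92
tool_pos: [0.5097, -0.0758, 0.0607]
tool_rot: [3.141, -0.0, 3.115]
contact_force: [-6.4, 3.2, 10.0]
opening: 0.0219
grip_force: 55.0
```

Call:
apply_moves(delta_pos=[[-0.0007, -0.02, -0.001], [-0.001, -0.04, -0.001], [-0.0017, -0.065, -0.001], [-0.0024, -0.09, -0.001], [-0.003, -0.115, -0.001], [-0.0038, -0.14, -0.001], [-0.0045, -0.165, -0.001], [-0.005, -0.19, -0.001]], dr=[[0, 0, 0], [0, 0, 0], [0, 0, 0], [0, 0, 0], [0, 0, 0], [0, 0, 0], [0, 0, 0], [0, 0, 0]], jaw=[0.1, 0.1, 0.1, 0.1, 0.1, 0.1, 0.1, 0.1])

```text
time: 27.58
tool_pos: [0.5089, -0.1514, 0.0607]
tool_rot: [3.14, 0.002, 3.115]
contact_force: [0.8, 8.5, 10.0]
opening: 0.0216
grip_force: 55.0
```

Call:
apply_moves(delta_pos=[[-0.0007, -0.025, 0], [-0.0013, -0.05, 0], [-0.002, -0.075, 0], [-0.0027, -0.1, 0], [-0.0034, -0.125, 0], [-0.004, -0.15, 0], [-0.0047, -0.175, 0], [-0.0054, -0.2, 0]], dr=[[0, 0, 0], [0, 0, 0], [0, 0, 0], [0, 0, 0], [0, 0, 0], [0, 0, 0], [0, 0, 0], [0, 0, 0]], jaw=[0.1, 0.1, 0.1, 0.1, 0.1, 0.1, 0.1, 0.1])

```text
time: 28.25
tool_pos: [0.5068, -0.2313, 0.0607]
tool_rot: [3.14, 0.002, 3.115]
contact_force: [0.7, 8.8, 9.8]
opening: 0.0215
grip_force: 55.0
```

Call:
apply_moves(delta_pos=[[-0.0007, -0.025, 0], [-0.0013, -0.05, 0], [-0.002, -0.075, 0], [-0.0027, -0.1, 0], [-0.0034, -0.125, 0], [-0.004, -0.15, 0], [-0.0047, -0.175, 0], [-0.0054, -0.2, 0]], dr=[[0, 0, 0], [0, 0, 0], [0, 0, 0], [0, 0, 0], [0, 0, 0], [0, 0, 0], [0, 0, 0], [0, 0, 0]], jaw=[0.1, 0.1, 0.1, 0.1, 0.1, 0.1, 0.1, 0.1])

```text
time: 28.92
tool_pos: [0.5046, -0.3112, 0.0607]
tool_rot: [3.14, 0.002, 3.115]
contact_force: [0.7, 7.9, 10.1]
opening: 0.0217
grip_force: 55.0
```

Call:
apply_moves(delta_pos=[[-0.0007, -0.025, 0], [-0.0013, -0.045, 0], [-0.0016, -0.06, 0], [-0.0016, -0.06, 0], [-0.0016, -0.06, 0], [-0.0016, -0.06, 0]], dr=[[0, 0, 0], [0, 0, 0], [0, 0, 0], [0, 0, 0], [0, 0, 0], [0, 0, 0]], jaw=[0.1, 0.1, 0.1, 0.1, 0.1, 0.1])

```text
time: 29.42
tool_pos: [0.5039, -0.3365, 0.0611]
tool_rot: [-3.14, 0.002, 3.115]
contact_force: [-0.7, 1.9, 10.7]
opening: 0.0218
grip_force: 55.0
```

Run:
```python
from h import *
s=telemetry.observe(); print(s["tool_pos"],s["contact_force"]); w,c=snap("w17")
w0,_=load("w16"); cv2.imwrite("pics/cmp.png",np.vstack([w0[80:260],w[80:260]])[:,:,::-1])
```

```text
[ 0.50392483 -0.33649782  0.06106772] [-0.65378802  1.94952609 10.6975253 ]
```

View pics/cmp.png

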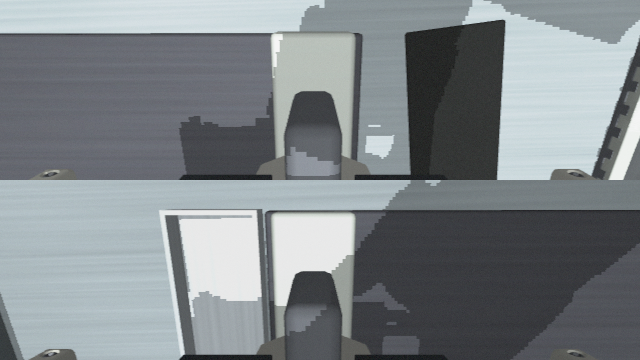

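The scraper stands at the gutter end beside the gutter wall (column ~268), still square and in line with the plate edge. The force stayed near 10 N throughout. Lifting and returning.

Call:
apply_moves(delta_pos=[[0, 0, 0.03], [0, 0, 0.07], [0, 0, 0.12], [0, 0.06, 0.15], [0, 0.14, 0.15], [0, 0.22, 0.15], [0, 0.3, 0.15], [0, 0.38, 0.15]], dr=[[0, 0, 0], [0, 0, 0], [0, 0, 0], [0, 0, 0], [0, 0, 0.1], [0, 0, 0.2], [0, 0, 0.255], [0, 0, 0.255]], jaw=[0.1, 0.1, 0.1, 0.1, 0.1, 0.1, 0.1, 0.1])

```text
time: 30.13
tool_pos: [0.5028, -0.1827, 0.1191]
tool_rot: [3.141, 0.0, -3.04]
contact_force: [0.8, 1.2, -2.6]
opening: 0.022
grip_force: 55.0
```

Call:
apply_moves(delta_pos=[[0.01, 0.08, 0], [0.02, 0.16, 0], [0.03, 0.24, 0], [0.04, 0.32, 0], [0.05, 0.4, 0], [0.06, 0.48, 0], [0.06, 0.54, 0], [0.06, 0.56, 0]], dr=[[0, 0, 0], [0, 0, 0], [0, 0, 0], [0, 0, 0], [0, 0, 0], [0, 0, 0], [0, 0, 0], [0, 0, 0]], jaw=[0.1, 0.1, 0.1, 0.1, 0.1, 0.1, 0.1, 0.1])

```text
time: 30.8
tool_pos: [0.5267, 0.0432, 0.1191]
tool_rot: [3.141, -0.0, -3.038]
contact_force: [0.6, -0.5, -2.5]
opening: 0.0222
grip_force: 55.0
```

Call:
apply_moves(delta_pos=[[0.003, -0.003, -0.07], [0.003, -0.003, -0.14], [0.003, -0.003, -0.19], [0.003, -0.003, -0.215], [0.003, -0.003, -0.224], [0.003, -0.003, -0.224], [0.003, -0.003, -0.224]], dr=[[0, 0, 0], [0, 0, 0], [0, 0, 0], [0, 0, 0], [0, 0, 0], [0, 0, 0], [0, 0, 0]], jaw=[0.1, 0.1, 0.1, 0.1, 0.1, 0.1, 0.1])

```text
time: 31.38
tool_pos: [0.529, 0.0383, 0.0305]
tool_rot: [-3.141, 0.002, -3.041]
contact_force: [-0.3, -0.0, -1.3]
opening: 0.0218
grip_force: 55.0
```

Call:
apply_moves(delta_pos=[[-0.002, 0.007, -0.004], [-0.002, 0.007, -0.008], [-0.002, 0.007, -0.009], [-0.002, 0.007, -0.009]], dr=[[0, 0, 0], [0, 0, 0], [0, 0, 0], [0, 0, 0]], jaw=[0.1, 0.1, 0.1, 0.1])

```text
time: 31.72
tool_pos: [0.5278, 0.0416, 0.0267]
tool_rot: [3.142, 0.001, -3.041]
contact_force: [-1.7, 1.8, 2.2]
opening: 0.0216
grip_force: 55.0
```

Touching the pad at 2 N. Releasing and rising straight up.

Call:
apply_moves(delta_pos=[[0, 0, 0], [0, 0, 0], [0, 0, 0], [0, 0, 0], [0, 0, 0], [0, 0, 0]], dr=[[0, 0, 0], [0, 0, 0], [0, 0, 0], [0, 0, 0], [0, 0, 0], [0, 0, 0]], jaw=[0.3, 0.4, 0.5, 0.6, 0.6, 0.6])

```text
time: 32.22
tool_pos: [0.5274, 0.0414, 0.0259]
tool_rot: [3.141, -0.0, -3.041]
contact_force: [0.3, -0.5, 0.6]
opening: 0.0539
grip_force: 0.0
```

Call:
apply_moves(delta_pos=[[0, 0, 0.05], [0, 0, 0.12], [0, 0, 0.2], [0, 0, 0.3], [0, 0, 0.4], [0, 0, 0.5], [0.05, 0, 0.6], [0.1, 0, 0.65]], dr=[[0, 0, 0], [0, 0, 0], [0, 0, 0], [0, 0, 0], [0, 0, 0], [0, 0, 0], [0, 0, 0], [0, 0, 0]], jaw=[0.6, 0.6, 0.6, 0.6, 0.6, 0.6, 0.6, 0.6])

```text
time: 32.88
tool_pos: [0.5679, 0.0416, 0.2914]
tool_rot: [-3.141, 0.006, -3.041]
contact_force: [2.2, -0.4, -0.7]
opening: 0.0549
grip_force: 0.0
```

Run:
```python
from h import *
s=telemetry.observe(); print(s["tool_pos"],s["contact_force"]); snap("w18")
```

```text
[0.56791707 0.04159991 0.29137249] [ 2.16990564 -0.43052306 -0.68557652]
```

View pics/w18.png

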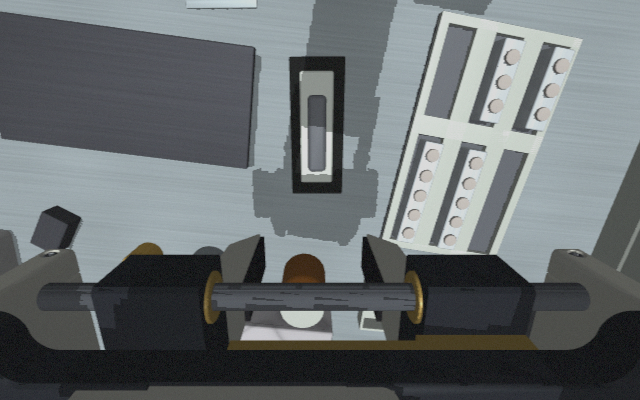

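The scraper stands centred and lengthwise on its pad: sole (300–333, 70–182) inside pad (290–345, 57–192). All four bars lie in their lanes. Handing in.

```bash
python3 -c "
from cell import job
print(job.hand_in())"
```

```text
the job is handed in; nothing more can be done
None
```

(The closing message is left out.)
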